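# Undo the shaker's clamp bar to free the beaker

### The arm

A 6-joint arm with a two-finger parallel gripper is mounted at the origin on the work surface. World frame = base frame: x ahead of the robot, y to its left, z up, the work surface at z = 0. Lengths are in m, angles in rad, forces in N, time in s.
With the tool pointing down it reaches from about 0.25 to 0.775 m from the base axis. Payload 8.9 kg.
Tool frame: the origin (TCP) lies at the very end of the fingers, on their centre line; the grasp point (between the pads) lies 19 mm behind it; z points along the fingers, x is the direction in which the jaws open and shut, and the axes are right-handed (so a half turn about z gives the same grasp; the last joint's range is limited). The gripper opens to 85 mm and grips with 20 to 120 N. Pads are 22 mm wide; open, the fingers measure 114 mm over their backs; the gripper's body (76 mm by 85 mm) begins 54 mm behind the grasp point. The pads swing forward as they close: fully open they stand 13 mm farther back than shut.
Start: joints at [-1.428, 0.291, -0.153, 1.127, 0, 1.431], TCP at [0.146, -0.504, 0.196] pointing down, gripper open.
Joint ranges: [-2.52, 2.52], [-0.91, 1.74], [-1.3, 1.37], [-1.96, 2.02], [-1.52, 1.47], [-3.14, 3.14]. Speed limits (rad/s): [2.22, 2.22, 2.79, 3.14, 3.14, 3.14].

### API

Orientations are given as a rotation vector (axis times angle).
In Python, from plant import sense, read_camera, camera_model, close_job, silhouettes gives the robot as it stands.
- The arm moves only by the tool send_rows, never from a script. Its arguments are lists of equal length, an entry for each row: "travel": the shift along the tool's x, y, z in cm, a list of three; "dr": the turn, a rotation vector about the tool's x, y, z in degrees, a list of three. In form: {"travel": [[dx, dy, dz], ...], "dr": [[rx, ry, rz], ...]}. A call has 1 to 8 rows; each row is the pose to reach, as a shift and turn from the pose commanded when the call began, along the tool's axes at that moment; what a row does not reach only later rows make up. A row lasts 1/8 s, in which the tool goes at most 62.5 mm and 10.7 degrees, less where a joint would pass 70% of its speed; a pose out of reach is approached as far as the arm can. A call with a gripper value outside its range is refused whole. "hand" is the opening, from 0 (shut) to 1 (fully open), set as the call begins (left out, the last holds). The fingers move at their own pace and stop on an object; "newtons" is the grip in N (left out, the last holds). Time passes only in rows, so rows that repeat a pose let the fingers close. It gives the time, the measured TCP pose, the force and the opening at its end, in the units of the state.
- sense(): the state, without advancing time (a new reading comes with each control period).
- read_camera(name): name is "side" or "top"; returns (picture, depth): 384x512x3 uint8, blue, green, red; 384x512 float32, m along the optical axis (not along the pixel's ray), 0 where there is no reading.
- camera_model(name): a dict with "fx", "fy", "cx", "cy" (pixels), "T" (4x4, takes a point from camera to world coordinates). Camera axes: x right, y up, looking along -z (the intrinsics and any distortion apply to the point x, -y, -z); pixel columns grow to the right and rows downward; lengths in m; the calibration is good to about 2 mm. A picture is of the moment at which its call begins. camera_model takes no time and is no camera call.
- close_job(): hands the job in, once; it reports no verdict.
Trained networks look in the newest picture that a camera, given by its name, has taken for a name from the list of things; names that differ only in an ending like _2 or _b are one class to them, and where a whole thing is asked for, a point or a joint stands for the part that bears it (a point fixed in the world has none). Each returns a list of dicts, best first, with "p" (0 to 1); they miss things now and then, are a little off and sometimes report something else, mostly with a low value. They report only what shows in the picture. A call takes as long as a camera call. They do not tell look-alikes from the thing itself.
- silhouettes(camera, label): "region" (384x512 bool, what is visible of it) and "extent" ([left, top, width, height] in pixels, round what is visible of it).
The state is a dict: "clock": time; "qpos": joint angles; "joint_velocities": joint speeds; "tau": joint torques, N m; "tcp_pos": TCP position; "orientation": TCP orientation; "force": force on the tool from outside, world axes, zero at the start; "moment": the same for the moment, N m; "width": finger opening in m.
Only numpy, scipy, OpenCV 4.12 (cv2) and the standard library are available. Lean on these libraries where they do the work, as an engineer would, in place of code of your own. Each camera call takes 0.05 s, during which the arm holds its last target. There are 200 camera calls.

### The job

The shaker on the bench is switched off and the straight-sided beaker is to come off it. On the sliding bar that clamps the beaker, roll the knurled rim of the hand nut with a fingertip, anticlockwise seen from above, to loosen it by two full turns, then push that bar straight back, away from the beaker, as far as it goes. Do it all by touch: do not pinch or lift anything, leave the other bar and its nut as they are and the glassware standing where it is.

Things in the scene. Friction and masses are not known exactly. Their poses are not given: they have to be found in the camera images.
- shaker: Orbital shaker, fixed: pale housing 320 x 430 mm (x, y), dark platform 300 x 450 mm, its top 108 mm above the origin. Origin: centre of its underside on the bench; control panel on the -x side. Across the middle (y = 0) a fixed rubber bar, 240 mm long along x, 18 mm thick, axis 24 mm above the platform; on each side a vessel stands between it and a like sliding bar
- bar_left (a joint): how far the sliding bar on the shaker's +y side has been pushed back along the shaker's +y, m: 0 clamping, 0.040 at its end stop. A toothed foot locks it until its nut is about 1.2 turns undone; then it slides stiffly (about 9 N) and stays where it is left
- bar_right (a joint): the same for the sliding bar on the shaker's -y side, which is pushed back along the shaker's -y
- bar_left_mid (a point): middle of the left bar, on its axis (18 mm thick, 240 mm long along the shaker's x, 24 mm above the platform). A dark foot plate, 84 mm wide and 10 mm thick, reaches 88 mm behind the bar and has a boss (diameter 30 mm) under the nut
- bar_right_mid (a point): the same point of the right bar
- nut_left (a joint): turn of the left bar's hand nut, rad: 0 tight, grows anticlockwise seen from above (loosening), stop at 18.85 (three turns). It turns on a vertical axis with little friction (0.03 N m), stays where it is left, and rises 2 mm a turn. A black pointer line on its top shows the turning
- nut_right (a joint): the same for the right bar's hand nut
- nut_left_top (a point): centre of the flat top of the left bar's steel knurled hand nut, a disc of 44 mm diameter with a rim 18 mm tall, clear all round. When tight the rim's lower edge is 42 mm and its top 60 mm above the platform. It stands 60 mm behind the bar's axis (away from the vessel), 142 mm from the shaker's middle, and moves with the bar
- nut_right_top (a point): the same point of the right bar's hand nut
- beaker_center (a point): centre, half-way up, of the beaker: clear glass, straight sides, 60 mm diameter, 80 mm tall, loose, standing on the platform on one side of the fixed middle bar or on the other
- flask_center (a point): centre, half-way up, of the conical flask: clear glass, 60 mm diameter at its foot, neck 25 mm, 105 mm tall, loose, standing on the other side of the middle bar
- petri_center (a point): centre of an empty glass dish on the bench, 90 mm diameter, 16 mm tall
- jar_center (a point): centre of a sample jar with a blue cap on the bench, 41 mm diameter, 56 mm tall
- rack_center (a point): centre of a white test tube rack on the bench, 70 x 190 x 61 mm (x, y, z), its tubes reach to 100 mm
Mind the look-alikes: they are no part of the job. What is shaped like the part that bears flask_center but orange or purple is not meant.

How it is judged:
On the way, in this order (a step that is already met when the one before it is completed fails the run):
1. the nut of the beaker's bar is loosened at least 1.75 turns while the bar is still in place (within 12 mm) (((y of beaker_center in the frame of shaker above 0 m and value of joint nut_left above 11 rad and value of joint bar_left below 0.012 m) or (y of beaker_center in the frame of shaker below 0 m and value of joint nut_right above 11 rad and value of joint bar_right below 0.012 m))), for 0.1 s.
2. the beaker's bar is pushed back to its end stop (at least 36 of 40 mm) (((y of beaker_center in the frame of shaker above 0 m and value of joint bar_left above 0.036 m) or (y of beaker_center in the frame of shaker below 0 m and value of joint bar_right above 0.036 m))), for 0.1 s.
At the end, for the whole second after the job is handed in: the hand nut on the beaker's side stands 1.75 to 2.4 turns (11.0 to 15.0 rad) from tight, that bar is at least 36 mm back (its stop is at 40 mm), the other nut is below 0.8 rad and its bar below 3 mm, and beaker and flask stand upright within 15 mm of where they were (((y of beaker_center in the frame of shaker above 0 m and value of joint nut_left between 11 and 15 rad and value of joint bar_left above 0.036 m and value of joint nut_right below 0.8 rad and value of joint bar_right below 0.003 m) or (y of beaker_center in the frame of shaker below 0 m and value of joint nut_right between 11 and 15 rad and value of joint bar_right above 0.036 m and value of joint nut_left below 0.8 rad and value of joint bar_left below 0.003 m)) and distance of each of beaker_center, flask_center from where it was at the start of the episode below 0.015 m and angle between each of beaker_center, flask_center's own z axis and vertical below 0.1 rad); the robot touches nothing.
It fails at once if the nut or the bar on the flask's side is worked ((y of beaker_center in the frame of shaker above 0 m and (value of joint nut_right above 0.8 rad or value of joint bar_right above 0.003 m)) or (y of beaker_center in the frame of shaker below 0 m and (value of joint nut_left above 0.8 rad or value of joint bar_left above 0.003 m))).
It fails at once if a hand nut or a sliding bar is pinched between the fingers instead of rolled or pushed from outside ((horizontal distance between the grasp point and nut_left_top below 0.01 m and z of the grasp point in the frame of nut_left_top below 0.016 m and contact force between the fingers and bar_left above 1 N) or (y of the grasp point in the frame of bar_left_mid between -0.01 and 0.01 m and z of the grasp point in the frame of bar_left_mid below 0.018 m and contact force between the fingers and bar_left above 1 N) or (horizontal distance between the grasp point and nut_right_top below 0.01 m and z of the grasp point in the frame of nut_right_top below 0.016 m and contact force between the fingers and bar_right above 1 N) or (y of the grasp point in the frame of bar_right_mid between -0.01 and 0.01 m and z of the grasp point in the frame of bar_right_mid below 0.018 m and contact force between the fingers and bar_right above 1 N)).
It fails at once if the beaker or the flask is lifted, shoved or tipped (distance of any of beaker_center, flask_center from where it was at the start of the episode above 0.02 m or angle between any of beaker_center, flask_center's own z axis and vertical above 0.2 rad).
It fails at once if the dish, the jar or the tube rack on the bench is disturbed (distance of any of petri_center, jar_center, rack_center from where it was at the start of the episode above 0.02 m).
It also fails if it takes over 67 s, if anything falls off the work surface, if the arm or the gripper's body presses on something with over 40 N, if the wrist force passes 120 N, or if a joint passes its speed limit or range.

## Working session

There is one attempt and no reset: what is moved stays moved. The work goes in short steps, Python scripts to look and compute and a tool call to move; the robot and the scene stay as the last step left them, time stands still between calls to the robot, and variables do not carry over. Pictures are saved under pics/ and viewed, about 8 in all and at most 12, crops included, and the job is handed in when it is done.

Besides the shell and the picture viewer there is one more tool, called after ">>>" in YAML: its name, and indented under it one key for each argument. send_rows: Moves the arm, as the interface text tells. Its arguments: {"type":"object","properties":{"travel":{"type":"array"},"dr":{"type":"array"},"hand":{"type":"number"},"newtons":{"type":"number"}},"required":["travel","dr"]}

```bash
mkdir -p pics; ls; python3 - <<'E'
from plant import *
import cv2,numpy as np
print(sense())
for c in("side","top"):
    p,d=read_camera(c);cv2.imwrite(f"pics/{c}0.png",p);np.save(f"{c}0.npy",d)
    m=camera_model(c);print(c,m)
    for l in("shaker","nut_left_top","beaker_center","flask_center","bar_left_mid"):
        print(l,[(round(r["p"],2),r["extent"]) for r in silhouettes(c,l)])
E
```

```text
pics
{'clock': 0.0, 'qpos': array([-1.42832656e+00,  2.91306547e-01, -1.54139855e-01,  1.12667358e+00,
        2.34416886e-05,  1.43150479e+00]), 'joint_velocities': array([ 0.00157126, -0.00092593, -0.00012617,  0.00317497,  0.00035637,
        0.00022463]), 'tau': array([-1.45289991e-04, -5.37150192e+01,  3.31363606e+01,  1.62887969e-02,
       -1.53694800e-04,  1.02876598e-05]), 'tcp_pos': array([ 0.1459222 , -0.50381159,  0.19541363]), 'orientation': array([-2.51059639e+00,  1.88693751e+00,  1.44611799e-03]), 'force': array([ 0.82341578, -0.1668899 , -0.82207335]), 'moment': array([-0.00968427, -0.00836288, -0.01403238]), 'width': 0.08514693533420274}
side {'fx': 464.713971910406, 'fy': 464.713971910406, 'cx': 249.6301677311552, 'cy': 193.51939002899948, 'T': array([[-0.72866595,  0.32569592, -0.60246834, -0.25648448],
       [-0.68460149, -0.37098611,  0.6274473 ,  0.90726655],
       [-0.01915036,  0.8696502 ,  0.49329686,  0.82060176],
       [ 0.        ,  0.        ,  0.        ,  1.        ]])}
shaker [(0.94, [186.3, 163.2, 176.2, 112.6]), (0.2, [281.0, 169.3, 20.8, 35.0])]
[... 491 characters left out ...]
45734e-01, -1.39241760e-01,
         3.91540342e-01],
       [-9.99986345e-01, -5.16916682e-03, -7.68187484e-04,
         9.74531033e-03],
       [-1.48045826e-03,  1.39236008e-01,  9.90258119e-01,
         1.41663437e+00],
       [ 0.00000000e+00,  0.00000000e+00,  0.00000000e+00,
         1.00000000e+00]])}
shaker [(0.6, [184.2, 150.6, 166.0, 123.1])]
nut_left_top [(0.69, [210.3, 190.5, 17.6, 17.4])]
beaker_center [(0.97, [272.0, 201.7, 19.2, 23.0]), (0.49, [102.4, 213.8, 32.2, 30.1])]
flask_center [(0.79, [157.5, 184.6, 18.0, 16.7]), (0.65, [243.6, 189.9, 17.8, 21.4]), (0.53, [226.8, 115.9, 19.2, 18.8])]
bar_left_mid [(0.89, [208.6, 161.6, 41.8, 82.2]), (0.73, [308.8, 207.7, 16.7, 16.2])]
```

```bash
python3 - <<'E'
import cv2,numpy as np
a=cv2.imread("pics/top0.png")[130:290,90:370];b=cv2.imread("pics/side0.png")[120:300,160:380]
cv2.imwrite("pics/t1.png",cv2.resize(a,None,fx=2.8,fy=2.8,interpolation=cv2.INTER_CUBIC))
cv2.imwrite("pics/s1.png",cv2.resize(b,None,fx=3.3,fy=3.3,interpolation=cv2.INTER_CUBIC))
E
```

```text
(no output)
```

View pics/t1.png

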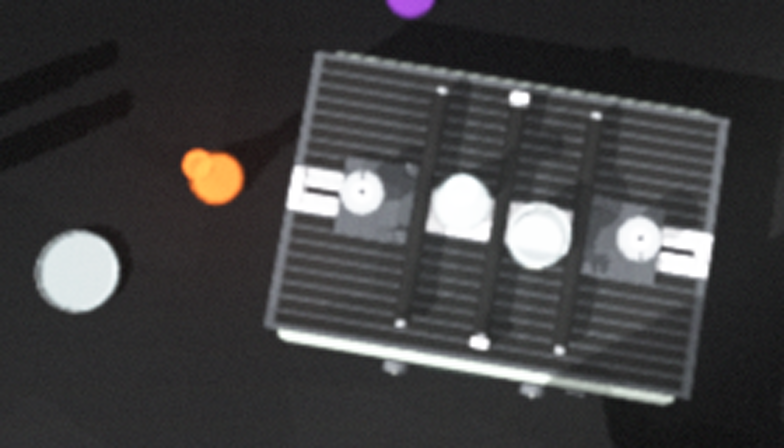

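View pics/s1.png

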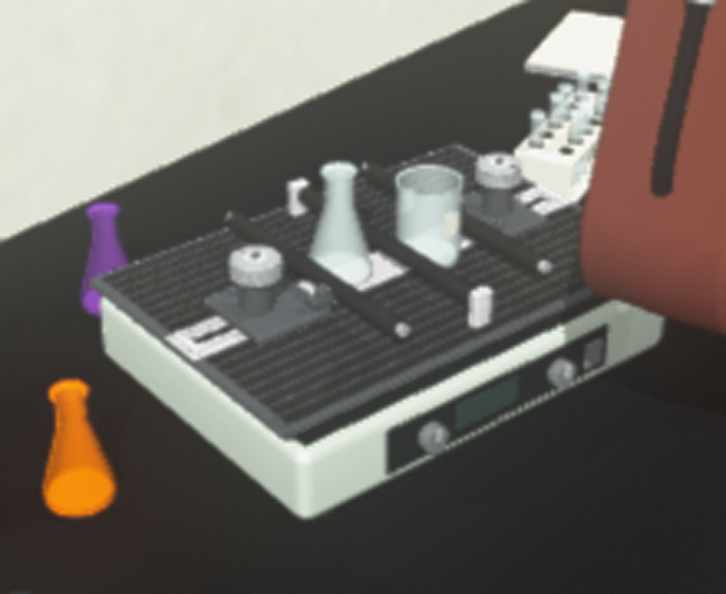

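The beaker is at top crop (537,237), on the image-right side, which is the shaker's -y side (the control panel faces the robot). The flask is at (462,203) on the +y side. Nut candidates are the right one at crop (640,238) and the left one at (362,192). I choose the right nut, because it is on the beaker's side. The orange and purple flasks stand off the shaker and are decoys.

```bash
cat > h.py <<'E'
import cv2,numpy as np
from plant import *
from scipy.spatial.transform import Rotation as R
def ray(c,u,v,z):
    m=camera_model(c);T=m["T"];d=T[:3,:3]@np.array([(u-m["cx"])/m["fx"],-(v-m["cy"])/m["fy"],-1.]);o=T[:3,3]
    return o+d*(z-o[2])/d[2]
def proj(c,p):
    m=camera_model(c);T=m["T"];q=T[:3,:3].T@(np.asarray(p)-T[:3,3]);return m["cx"]+m["fx"]*q[0]/-q[2],m["cy"]+m["fy"]*-q[1]/-q[2]
E
python3 - <<'E'
from h import *
d=np.load("top0.npy")
for c in("top",):
  for l in("nut_left_top","nut_right_top","bar_left_mid","bar_right_mid","beaker_center","rack_center","jar_center"):
    for r in silhouettes(c,l)[:3]:
        ys,xs=np.nonzero(r["region"]);print(l,round(r["p"],2),xs.mean().round(1),ys.mean().round(1),ray(c,xs.mean(),ys.mean(),.168).round(4),r["extent"])
# bright-disc nut centres from the picture
g=cv2.cvtColor(cv2.imread("pics/top0.png"),cv2.COLOR_BGR2GRAY)
for n,(u,v) in dict(L=(90+362/2.8,130+192/2.8),R=(90+640/2.8,130+238/2.8)).items():
    print(n,u,v,ray("top",u,v,.168).round(4))
m=camera_model("top")
c=cv2.resize(g[185:245,285:345],None,fx=8,fy=8,interpolation=cv2.INTER_CUBIC)
p=[ray("top",*x,.168) for x in((90+362/2.8,130+192/2.8),(90+640/2.8,130+238/2.8))]
e=p[0]-p[1];print(np.linalg.norm(e),np.degrees(np.arctan2(-e[0],e[1])))
for n,(u,v) in dict(barRfar=(595,116),barRnear=(559,350),barLfar=(441,91),barLnear=(400,323)).items():
    print(n,ray("top",90+u/2.8,130+v/2.8,.135).round(4))
cv2.imwrite("pics/n1.png",c)
E
```

```text
nut_left_top 0.69 218.6 198.9 [0.5509 0.1193 0.168 ] [210.3, 190.5, 17.6, 17.4]
nut_right_top 0.59 317.3 215.8 [ 0.5016 -0.1586  0.168 ] [308.6, 208.7, 14.9, 17.9]
bar_left_mid 0.89 230.5 201.9 [0.5424 0.0854 0.168 ] [208.6, 161.6, 41.8, 82.2]
bar_left_mid 0.73 317.2 215.9 [ 0.5013 -0.1583  0.168 ] [308.8, 207.7, 16.7, 16.2]
bar_right_mid 0.66 304.9 215.5 [ 0.5029 -0.1238  0.168 ] [286.1, 166.8, 42.1, 90.1]
beaker_center 0.97 281.6 214.3 [ 0.5065 -0.0582  0.168 ] [272.0, 201.7, 19.2, 23.0]
beaker_center 0.49 117.0 227.0 [0.4732 0.4035 0.168 ] [102.4, 213.8, 32.2, 30.1]
rack_center 0.74 409.9 180.9 [ 0.5999 -0.4239  0.168 ] [374.9, 161.9, 68.2, 38.6]
jar_center 0.45 401.9 249.9 [ 0.4054 -0.3913  0.168 ] [392.9, 244.3, 15.4, 12.6]
L 219.2857142857143 198.57142857142856 [0.552  0.1172 0.168 ]
R 318.57142857142856 215.0 [ 0.504  -0.1622  0.168 ]
0.2835359226251985 -9.748403835695353
barRfar [ 0.635  -0.1228  0.135 ]
barRnear [ 0.3931 -0.0815  0.135 ]
barLfar [0.6625 0.038  0.135 ]
barLnear [0.4212 0.0804 0.135 ]
```

View pics/n1.png

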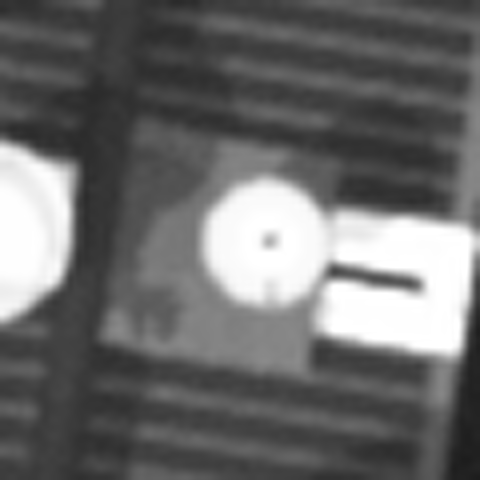

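>>> send_rows:
  travel:
    - [-2.5, -5.9, -1]
    - [-5, -11.8, -1]
    - [-7.5, -17.7, -1]
    - [-10, -23.6, -1]
    - [-12.6, -29.5, -1]
    - [-15.1, -35.4, -1]
    - [-17.6, -41.3, -1]
    - [-20.1, -47.1, -1]
  dr:
    - [0, 0, 4]
    - [0, 0, 8]
    - [0, 0, 12]
    - [0, 0, 16]
    - [0, 0, 20]
    - [0, 0, 23]
    - [0, 0, 25.9]
    - [0, 0, 25.9]
  hand: 0

```text
clock: 1.95
tcp_pos: [0.5342, -0.1869, 0.2062]
orientation: [-2.024, 2.403, -0.001]
force: [0.7, -1.3, -0.4]
width: -0.0002
```

```bash
cat > loc.py <<'E'
from h import *
s=sense();N=np.array([.503,-.161,.168]);ex=np.array([.9855,-.1695,0]);ey=np.array([.1695,.9855,0])
M=R.from_rotvec(s["orientation"]).as_matrix();p=s["tcp_pos"]
print("t",s["clock"],"tcp",p.round(4),"rel nut ex,ey,z mm",(1e3*np.array([(p-N)@ex,(p-N)@ey,p[2]])).round(1),"w",s["width"],"F ex,ey,z",(np.array([s["force"]@ex,s["force"]@ey,s["force"][2]])).round(2))
print("tool x yaw",np.degrees(np.arctan2(M[1,0],M[0,0])).round(2),"zaxis",M[:,2].round(3))
E
cat > look.py <<'E'
import sys
from h import *
c,n,u,v,w,k=sys.argv[1],sys.argv[2],*map(int,sys.argv[3:])
p,_=read_camera(c);cv2.imwrite("pics/"+n,cv2.resize(p[v-w:v+w,u-w:u+w],None,fx=k,fy=k,interpolation=cv2.INTER_CUBIC))
E
python3 loc.py; python3 look.py side v1.png 310 185 50 6
```

```text
t 1.95 tcp [ 0.5342 -0.1869  0.2062] rel nut ex,ey,z mm [ 35.1 -20.2 206.2] w -0.0002101246700509311 F ex,ey,z [ 0.88 -1.19 -0.35]
tool x yaw -99.79 zaxis [ 0. -0. -1.]
```

View pics/v1.png

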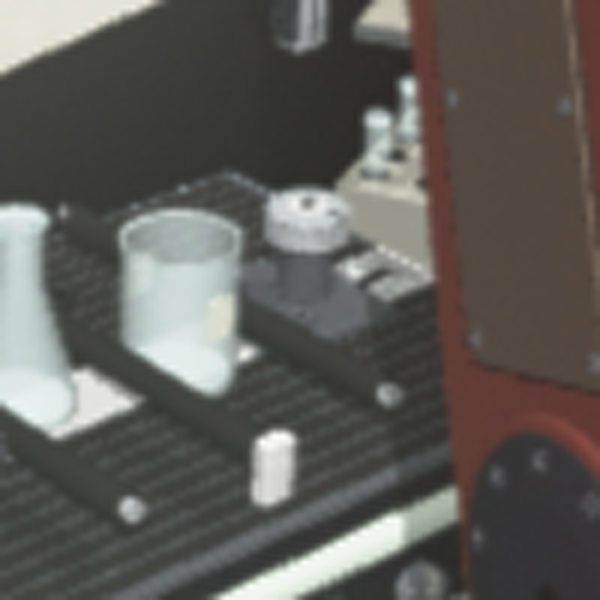

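>>> send_rows:
  travel:
    - [0, 0, 0]
    - [0, 0, 2.5]
    - [0, 0, 5.2]
    - [0, 0, 5.2]
  dr:
    - [0, 0, 0]
    - [0, 0, 0]
    - [0, 0, 0]
    - [0, 0, 0]

```text
clock: 2.5
tcp_pos: [0.5304, -0.1887, 0.1526]
orientation: [2.022, -2.402, -0.005]
force: [-0.0, -0.0, -0.0]
width: 0.0001
```

```bash
python3 loc.py; python3 look.py side v2.png 310 175 50 6
```

```text
t 2.5 tcp [ 0.5304 -0.1887  0.1526] rel nut ex,ey,z mm [ 31.7 -22.6 152.6] w 6.83700351356036e-05 F ex,ey,z [-0.05 -0.02 -0.02]
tool x yaw -99.84 zaxis [-0.003  0.001 -1.   ]
```

View pics/v2.png

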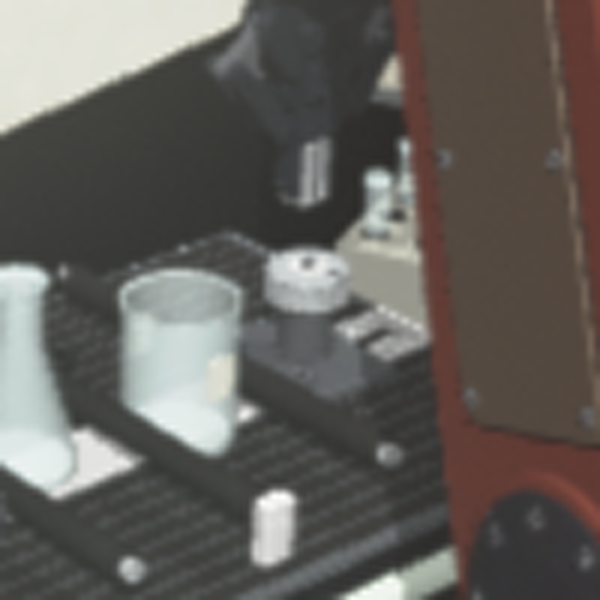

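```bash
python3 - <<'E'
from h import *
s=sense();print(s["tcp_pos"],s["clock"],s["joint_velocities"].round(3),s["qpos"])
print(proj("side",s["tcp_pos"]),proj("top",s["tcp_pos"]),"nut",proj("side",[.503,-.161,.168]))
for l in("nut_right_top",):
  for c in("side","top"):
    p,d=read_camera(c)
    for r in silhouettes(c,l): print(c,r["p"],r["extent"])
cv2.imwrite("pics/v3.png",cv2.resize(p[160:260,270:370],None,fx=6,fy=6,interpolation=cv2.INTER_CUBIC))
E
```

```text
[ 0.53147512 -0.18900863  0.15397387] 2.55 [ 0.005 -0.015  0.037  0.011  0.     0.003] [-4.71156022e-01  3.91584699e-01 -1.19670043e-01  1.06096313e+00
 -1.93778011e-04  2.84200235e+00]
(np.float64(308.5578495502721), np.float64(167.46878976409963)) (np.float64(327.07749407658474), np.float64(205.77898420262147)) nut (np.float64(310.66916177512576), np.float64(169.11398143039912))
side 0.29 [269.1, 165.4, 55.1, 37.5]
```

View pics/v3.png

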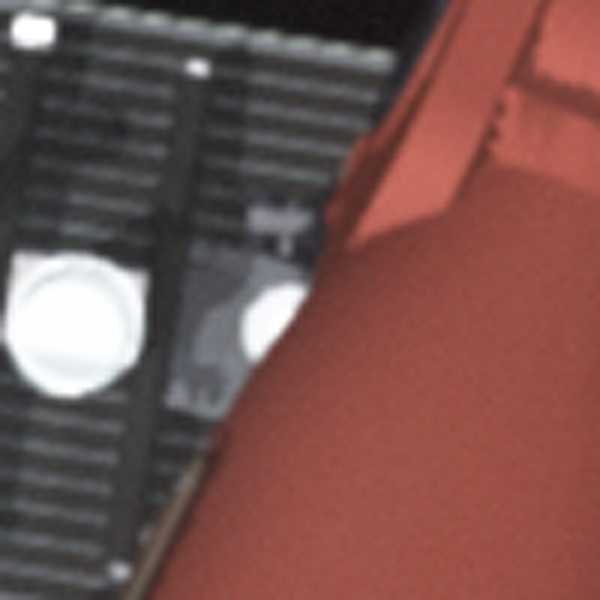

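```bash
python3 - <<'E'
from h import *
def cloud(c):
    p,d=read_camera(c);m=camera_model(c);v,u=np.mgrid[:384,:512]
    q=np.stack([(u-m["cx"])/m["fx"]*d,-(v-m["cy"])/m["fy"]*d,-d],-1)@m["T"][:3,:3].T+m["T"][:3,3];q[d==0]=np.nan;return q
np.set_printoptions(precision=3,suppress=True,linewidth=200)
q=cloud("side")
for v in range(148,178,2): print(v,[tuple(q[v,u].round(3).tolist()) for u in(306,309,312)])
q=cloud("top")
for v in range(192,212,2): print(v,[tuple(q[v,u].round(3).tolist()) for u in(312,315,318,321)])
E
```

```text
148 [(0.533, -0.173, 0.227), (0.525, -0.178, 0.228), (0.52, -0.186, 0.226)]
150 [(0.533, -0.173, 0.22), (0.526, -0.18, 0.22), (0.519, -0.186, 0.22)]
152 [(0.538, -0.181, 0.209), (0.526, -0.18, 0.213), (0.522, -0.19, 0.211)]
154 [(0.539, -0.182, 0.202), (0.53, -0.185, 0.203), (0.522, -0.191, 0.203)]
156 [(0.538, -0.181, 0.196), (0.526, -0.181, 0.199), (0.52, -0.188, 0.198)]
158 [(0.771, -0.501, 0.003), (0.528, -0.184, 0.19), (0.76, -0.528, -0.003)]
160 [(0.764, -0.492, -0.001), (0.752, -0.497, 0.001), (0.741, -0.501, 0.003)]
162 [(0.751, -0.475, 0.0), (0.741, -0.481, 0.001), (0.735, -0.493, -0.001)]
164 [(0.742, -0.463, -0.001), (0.735, -0.473, -0.003), (0.716, -0.468, 0.005)]
166 [(0.728, -0.445, 0.001), (0.721, -0.456, -0.001), (0.711, -0.462, 0.0)]
168 [(0.514, -0.151, 0.172), (0.508, -0.158, 0.171), (0.499, -0.162, 0.173)]
170 [(0.509, -0.145, 0.169), (0.502, -0.151, 0.169), (0.497, -0.16, 0.167)]
172 [(0.504, -0.139, 0.166), (0.498, -0.146, 0.165), (0.488, -0.148, 0.168)]
174 [(0.505, -0.14, 0.159), (0.496, -0.144, 0.16), (0.485, -0.145, 0.163)]
176 [(0.511, -0.15, 0.145), (0.497
[... 336 characters left out ...]
306)]
198 [(0.537, -0.13, 0.284), (0.537, -0.137, 0.29), (0.536, -0.145, 0.294), (0.533, -0.149, 0.313)]
200 [(0.533, -0.131, 0.281), (0.533, -0.139, 0.275), (0.534, -0.148, 0.265), (0.529, -0.15, 0.307)]
202 [(0.529, -0.132, 0.27), (0.528, -0.139, 0.274), (0.529, -0.148, 0.267), (0.532, -0.159, 0.245)]
204 [(0.54, -0.15, 0.123), (0.541, -0.16, 0.117), (0.526, -0.15, 0.247), (0.525, -0.158, 0.253)]
206 [(0.535, -0.15, 0.118), (0.535, -0.159, 0.12), (0.535, -0.169, 0.115), (0.535, -0.176, 0.12)]
208 [(0.53, -0.151, 0.114), (0.524, -0.153, 0.162), (0.524, -0.161, 0.168), (0.469, -0.095, 0.684)]
210 [(0.518, -0.144, 0.166), (0.518, -0.153, 0.165), (0.518, -0.161, 0.167), (0.465, -0.094, 0.691)]
```

>>> send_rows:
  travel:
    - [0, 0.2, 0]
    - [-1, 0.2, 0]
    - [-2, 0.2, 0]
  dr:
    - [0, 0, 0]
    - [0, 0, 0]
    - [0, 0, 0]

```text
clock: 3.22
tcp_pos: [0.5341, -0.1675, 0.154]
orientation: [-2.024, 2.402, 0.0]
force: [-0.1, 0.7, -0.5]
width: 0.0
```

```bash
python3 loc.py; python3 look.py side v4.png 310 165 40 7
```

```text
t 3.225 tcp [ 0.5341 -0.1675  0.154 ] rel nut ex,ey,z mm [ 31.7  -1.1 154. ] w 1.1015693669430514e-05 F ex,ey,z [-0.23  0.69 -0.5 ]
tool x yaw -99.75 zaxis [-0.  0. -1.]
```

View pics/v4.png

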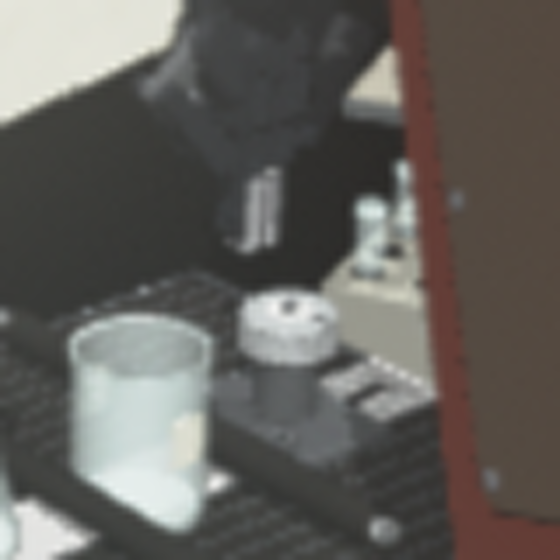

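The reported TCP says z = 0.154, but the side view and depth show the visible fingertip ending near z ≈ 0.187. Going down to a reported z of 0.125 is safe under either reading, so I back off and test by touch.

>>> send_rows:
  travel:
    - [0, -1.2, 0]
    - [2, -1.2, 0]
    - [2, -1.2, 1.5]
    - [2, -1.2, 2.9]
    - [2, -1.2, 2.9]
  dr:
    - [0, 0, 0]
    - [0, 0, 0]
    - [0, 0, 0]
    - [0, 0, 0]
    - [0, 0, 0]

```text
clock: 3.9
tcp_pos: [0.5411, -0.1895, 0.1232]
orientation: [2.024, -2.401, -0.005]
force: [-0.2, -0.3, -0.3]
width: 0.0002
```

```bash
python3 loc.py; python3 look.py side v5.png 310 165 40 7
```

```text
t 3.9 tcp [ 0.5411 -0.1895  0.1232] rel nut ex,ey,z mm [ 42.4 -21.6 123.2] w 0.00020838358481495812 F ex,ey,z [-0.18 -0.36 -0.35]
tool x yaw -99.76 zaxis [-0.003  0.002 -1.   ]
```

View pics/v5.png

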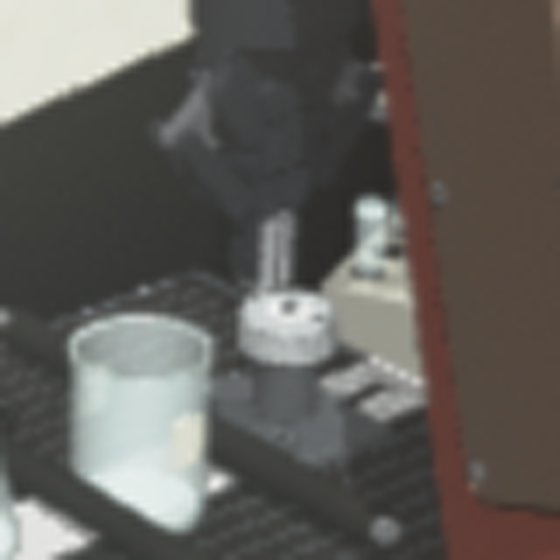

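>>> send_rows:
  travel:
    - [0, 0.6, 0]
    - [0, 1.1, 0]
    - [-1, 1.1, 0]
    - [-2, 1.1, 0]
  dr:
    - [0, 0, 0]
    - [0, 0, 0]
    - [0, 0, 0]
    - [0, 0, 0]

```text
clock: 4.45
tcp_pos: [0.5367, -0.1688, 0.1258]
orientation: [-2.023, 2.401, -0.005]
force: [5.1, -3.3, -1.5]
width: 0.0003
```

```bash
python3 loc.py
```

```text
t 4.45 tcp [ 0.5367 -0.1688  0.1258] rel nut ex,ey,z mm [ 34.5  -1.9 125.8] w 0.0003255185171127806 F ex,ey,z [ 5.57 -2.35 -1.51]
tool x yaw -99.78 zaxis [ 0.003 -0.002 -1.   ]
```

>>> send_rows:
  travel:
    - [-1, 0, 0]
    - [-1.8, 0, 0]
  dr:
    - [0, 0, 0]
    - [0, 0, 0]

```text
clock: 4.7
tcp_pos: [0.5381, -0.1498, 0.1252]
orientation: [-2.025, 2.402, 0.0]
force: [-0.2, 0.3, 0.2]
width: 0.0001
```

```bash
python3 loc.py; python3 look.py side v6.png 310 173 20 14
```

```text
t 4.7 tcp [ 0.5381 -0.1498  0.1252] rel nut ex,ey,z mm [ 32.7  17.  125.2] w 6.189627256957564e-05 F ex,ey,z [-0.22  0.3   0.23]
tool x yaw -99.73 zaxis [-0.  0. -1.]
```

View pics/v6.png

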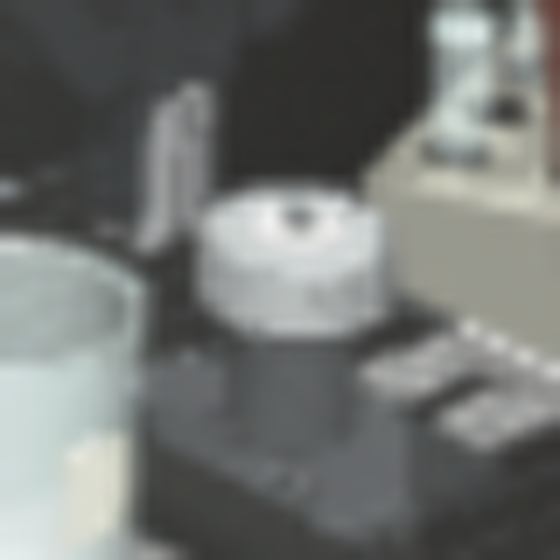

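```bash
cat > ptr.py <<'E'
from h import *
import sys
def prof(img,c,N,z):
    g=cv2.cvtColor(img,cv2.COLOR_BGR2GRAY).astype(np.float32);a=np.radians(np.arange(0,360,10));o=[]
    for t in a:
        uv=np.float32([proj(c,[N[0]+r*np.cos(t),N[1]+r*np.sin(t),z]) for r in(.010,.012,.014,.016)])
        o.append(cv2.remap(g,uv[:,:1],uv[:,1:],cv2.INTER_LINEAR).mean())
    return np.array(o).round().astype(int)
if __name__=="__main__":
    N=(.503,-.161)
    for c in("side","top"):
        p,_=read_camera(c)
        if c=="side" and len(sys.argv)<2: print(c,"0",prof(cv2.imread(f"pics/{c}0.png"),c,N,.168).tolist())
        print(c,"now",prof(p,c,N,.168).tolist())
E
python3 ptr.py
```

```text
side 0 [211, 211, 210, 210, 211, 211, 212, 212, 212, 213, 213, 214, 216, 215, 213, 214, 214, 210, 197, 182, 179, 191, 204, 211, 213, 215, 217, 212, 200, 185, 169, 180, 193, 209, 215, 213]
side now [211, 210, 208, 208, 208, 206, 206, 207, 208, 210, 211, 210, 212, 213, 213, 213, 213, 213, 213, 211, 211, 211, 212, 211, 209, 207, 208, 209, 200, 187, 164, 168, 185, 210, 217, 214]
top now [94, 93, 93, 93, 93, 93, 94, 94, 93, 94, 96, 96, 96, 97, 98, 97, 98, 97, 97, 99, 98, 97, 97, 98, 97, 96, 98, 96, 95, 95, 95, 95, 96, 95, 95, 95]
```

```bash
python3 - <<'E'
from ptr import *
p0=cv2.imread("pics/side0.png");p,_=read_camera("side");cv2.imwrite("pics/now.png",p)
g0=cv2.cvtColor(p0,6);g=cv2.cvtColor(p,6)
print(g0[163:177,302:321]);print(g[163:177,302:321])
for u,v in((310.9,168),(310.7,168.4)):
    N=ray("side",u,v,.168);print(N);print(prof(p0,"side",N,.168).tolist());print(prof(p,"side",N,.169).tolist())
E
```

```text
[[ 61  61  60  60  61  60  61  61  61  61  61  61  60  61  66 112 206 226
  159]
 [ 65  60  60  60  60  61  60  60  60  61  61  61  61  67 112 194 229 231
  188]
 [ 89  74  64  60  60  61  64  70  71  72  71  66  62  97 208 229 232 232
  240]
 [104 116  90  82  76  92 108 129 135 131 131 113  97 124 232 242 242 245
  245]
 [ 85  98 111 156 151 189 201 207 203 183 194 202 197 180 221 231 235 234
  238]
 [ 74  79 114 189 202 210 224 232 168 136 184 225 216 207 210 212 228 230
  231]
 [ 73  92 147 198 209 213 229 234 179 160 210 233 220 204 204 204 223 230
  230]
 [ 82  85 136 190 208 212 215 221 224 225 225 225 191 151 168 190 221 229
  231]
 [ 75  82 134 173 200 207 210 211 214 214 212 212 206 199 164 161 216 229
  231]
 [ 81  82 130 151 165 163 189 198 213 208 203 204 200 178 152 159 213 228
  230]
 [ 75  81 131 155 162 166 172 176 188 189 176 167 175 160 159 158 181 221
  228]
 [ 73  80 125 146 161 172 179 183 177 184 175 168 168 157 160 147 130 156
  200]
 [ 84  85  88 125 153 170 177 184 186 188 185 173 168 159 154 127  97 104
  126]
 [ 75  73  67  77 102 135 147 172 169 179 179 1
[... 1269 characters left out ...]
211, 211, 217, 222, 217, 208, 205, 209, 210, 210, 211, 207, 201, 194, 180, 162, 150, 147, 142, 142, 147, 150, 152, 161]
[154, 169, 183, 190, 200, 209, 213, 217, 222, 226, 224, 215, 209, 206, 214, 219, 223, 221, 216, 209, 203, 198, 187, 174, 162, 157, 147, 135, 126, 125, 119, 116, 117, 127, 137, 145]
[ 0.50591619 -0.16507212  0.168     ]
[193, 193, 199, 207, 208, 211, 215, 217, 219, 219, 219, 218, 219, 219, 219, 221, 218, 207, 196, 199, 207, 210, 211, 212, 209, 203, 202, 192, 179, 171, 163, 166, 174, 177, 181, 188]
[182, 188, 192, 199, 207, 208, 212, 215, 218, 220, 221, 218, 216, 214, 217, 218, 219, 220, 218, 215, 210, 205, 201, 192, 182, 176, 181, 172, 160, 152, 141, 138, 143, 156, 166, 173]
```

>>> send_rows:
  travel:
    - [0, -1, 0]
    - [0.8, -1, 0]
    - [3.9, -1, 0]
    - [3.9, 0, 0]
    - [2.8, 0, 0]
    - [1.5, 0, 0]
    - [0.4, 0, 0]
    - [0, 0, 0]
  dr:
    - [0, 0, 0]
    - [0, 0, 0]
    - [0, 0, 0]
    - [0, 0, 0]
    - [0, 0, 0]
    - [0, 0, 0]
    - [0, 0, 0]
    - [0, 0, 0]

```text
clock: 5.9
tcp_pos: [0.538, -0.1492, 0.125]
orientation: [2.026, -2.401, -0.001]
force: [-0.7, 0.4, -0.1]
width: 0.0004
```

```bash
python3 loc.py; cat > pt2.py <<'E'
from ptr import *
N=(.503,-.161);p,_=read_camera("side");cv2.imwrite("pics/now2.png",p)
a=prof(cv2.imread("pics/side0.png"),"side",N,.168);b=prof(cv2.imread("pics/now.png"),"side",N,.168)
c=prof(p,"side",N,.169);m=np.maximum(a,b)
print("ref-now",(m-c).tolist())
print(cv2.cvtColor(p,6)[163:176,302:321])
E
python3 pt2.py
```

```text
t 5.9 tcp [ 0.538  -0.1492  0.125 ] rel nut ex,ey,z mm [ 32.4  17.6 125. ] w 0.00036077352424318337 F ex,ey,z [-0.73  0.29 -0.15]
tool x yaw -99.67 zaxis [-0.001  0.001 -1.   ]
ref-now [0, 0, 0, 1, 2, 2, 3, 2, 3, 3, 3, 3, 3, 2, 0, 1, 0, -1, 0, -1, -1, -2, -1, -2, -2, 0, 3, 4, 7, 11, 1, 23, 37, 26, 13, 4]
[[130 135 118  73  50  48  48  47  46  47  47  47  46  46  48  76 140 154
  121]
 [129 135 115  70  50  47  47  46  48  48  46  46  46  48  72 124 155 157
  125]
 [129 135 116  70  51  58  55  55  70  73  73  62  53  64 124 151 159 162
  179]
 [128 133 104  79  89 120 108 109 144 157 156 133 107  94 139 152 161 170
  184]
 [128 135 116 147 188 199 201 192 148 175 182 202 198 170 158 153 152 153
  155]
 [120 150 149 191 205 211 228 230 161 135 182 230 222 209 199 159 151 151
  151]
 [115 146 161 198 207 210 223 225 202 180 211 232 222 212 203 161 150 151
  152]
 [ 76  90 153 190 203 207 211 213 216 217 219 216 212 209 201 156 148 151
  152]
 [ 59  75 142 159 181 196 206 207 211 211 210 210 213 209 181 140 141 150
  151]
 [ 62  74 140 154 164 173 185 179 197 211 208 181 186 175 155 129 138 149
  151]
 [ 60  73 137 154 160 168 178 180 179 188 188 172 169 163 158 128 126 143
  149]
 [ 58  66 108 138 157 165 176 183 185 187 184 172 166 163 159 124  95 104
  128]
 [ 65  66  71 105 147 158 166 179 186 186 182 175 164 159 153 106  72  75
   87]]
```

>>> send_rows:
  travel:
    - [0, -1, 0]
    - [1, -1, 0]
    - [4, -1, 0]
    - [4, -1, 0]
    - [4, 0.1, 0]
    - [4, 0.1, 0]
    - [3, 0.1, 0]
    - [2, 0.1, 0]
  dr:
    - [0, 0, 0]
    - [0, 0, 0]
    - [0, 0, 0]
    - [0, 0, 0]
    - [0, 0, 0]
    - [0, 0, 0]
    - [0, 0, 0]
    - [0, 0, 0]

```text
clock: 6.95
tcp_pos: [0.5363, -0.1706, 0.1258]
orientation: [-2.023, 2.401, -0.007]
force: [7.9, -3.0, -3.5]
width: -0.0004
```

```bash
python3 loc.py;python3 pt2.py|head -1
```

```text
t 6.95 tcp [ 0.5363 -0.1706  0.1258] rel nut ex,ey,z mm [ 34.4  -3.8 125.8] w -0.00038762175273610386 F ex,ey,z [ 8.31 -1.61 -3.52]
tool x yaw -99.75 zaxis [ 0.005 -0.002 -1.   ]
ref-now [11, 9, 3, 4, 5, 4, 4, 2, 2, 2, 1, 1, 3, 1, 0, 0, 0, -1, 0, -2, -2, -2, -2, -4, -5, -6, -3, -1, 3, 13, 12, 17, 13, 3, 4, 10]
```

>>> send_rows:
  travel:
    - [-0.8, 0, 0]
    - [-1.6, 0, 0]
    - [-2.1, 0, 0]
  dr:
    - [0, 0, 0]
    - [0, 0, 0]
    - [0, 0, 0]

```text
clock: 7.38
tcp_pos: [0.5373, -0.1485, 0.1251]
orientation: [-2.026, 2.401, 0.0]
force: [-0.0, 0.3, -0.6]
width: 0.0002
```

```bash
python3 loc.py;python3 pt2.py
```

```text
t 7.375 tcp [ 0.5373 -0.1485  0.1251] rel nut ex,ey,z mm [ 31.7  18.2 125.1] w 0.000153128729481112 F ex,ey,z [-0.09  0.32 -0.57]
tool x yaw -99.7 zaxis [-0.  0. -1.]
ref-now [0, 3, 7, 21, 34, 35, 23, 10, 5, 3, 2, 2, 3, 2, -1, -2, -2, -1, 1, -1, 1, 5, 6, 0, -4, -5, -3, -3, -2, 7, 9, 16, 13, 4, 3, 1]
[[131 136 118  76  52  48  48  47  48  47  46  47  46  47  48  76 141 154
  121]
 [129 135 116  71  51  48  49  48  47  48  47  47  46  49  72 124 155 157
  126]
 [128 131 113  69  52  60  63  72  75  74  74  71  56  64 125 151 159 161
  179]
 [129 133 104  79  90 122 132 160 159 157 160 159 118 102 140 152 161 170
  184]
 [129 135 120 147 188 199 207 218 174 159 187 213 205 195 165 153 153 153
  155]
 [127 142 168 190 200 207 228 233 166 140 190 231 226 212 195 160 152 151
  151]
 [118 147 161 148 153 178 221 233 211 213 232 236 223 208 172 149 149 151
  151]
 [ 89  90 141 171 192 202 210 214 216 218 220 216 212 208 200 154 147 151
  151]
 [ 63  73 137 157 181 197 207 209 211 212 213 215 213 202 186 139 141 149
  151]
 [ 63  75 140 153 161 170 180 193 198 195 190 188 182 173 163 131 138 149
  151]
 [ 60  73 138 152 152 162 170 174 183 175 181 180 171 164 158 128 126 143
  149]
 [ 58  65 108 144 151 168 176 174 183 183 171 169 167 163 150 129  99 104
  128]
 [ 65  65  71 106 139 163 175 180 184 182 170 165 162 158 138 100  72  74
   86]]
```

>>> send_rows:
  travel:
    - [0, -1, 0]
    - [1, -1, 0]
    - [4, -1, 0]
    - [4, -1, 0]
    - [4, 0, 0]
    - [4, 0, 0]
    - [3.1, 0, 0]
    - [2.1, 0, 0]
  dr:
    - [0, 0, 0]
    - [0, 0, 0]
    - [0, 0, 0]
    - [0, 0, 0]
    - [0, 0, 0]
    - [0, 0, 0]
    - [0, 0, 0]
    - [0, 0, 0]

```text
clock: 8.43
tcp_pos: [0.5363, -0.1708, 0.1258]
orientation: [-2.023, 2.401, -0.007]
force: [7.8, -3.9, -4.2]
width: -0.0003
```

>>> send_rows:
  travel:
    - [-0.8, 0, 0]
    - [-1.6, 0, 0]
    - [-2.1, 0, 0]
  dr:
    - [0, 0, 0]
    - [0, 0, 0]
    - [0, 0, 0]

```text
clock: 8.8
tcp_pos: [0.5374, -0.1485, 0.1251]
orientation: [-2.026, 2.401, 0.0]
force: [-1.0, -0.0, 0.6]
width: -0.0001
```

```bash
python3 loc.py;python3 pt2.py|head -1
```

```text
t 8.8 tcp [ 0.5374 -0.1485  0.1251] rel nut ex,ey,z mm [ 31.8  18.1 125.1] w -5.448703773043454e-05 F ex,ey,z [-1.01 -0.2   0.56]
tool x yaw -99.7 zaxis [-0.  0. -1.]
ref-now [-3, -2, -1, 1, 4, 5, 5, 5, 4, 5, 4, 5, 14, 37, 27, 14, 5, 2, 2, 1, 3, 7, 8, 1, -3, -5, -3, -3, -4, -1, 6, 9, 4, 1, 2, -1]
```

>>> send_rows:
  travel:
    - [0, -1, 0]
    - [1, -1, 0]
    - [4, -1, 0]
    - [4, -1, 0]
    - [4, 0, 0]
    - [4, 0, 0]
    - [3.1, 0, 0]
    - [2.1, 0, 0]
  dr:
    - [0, 0, 0]
    - [0, 0, 0]
    - [0, 0, 0]
    - [0, 0, 0]
    - [0, 0, 0]
    - [0, 0, 0]
    - [0, 0, 0]
    - [0, 0, 0]

```text
clock: 9.85
tcp_pos: [0.5363, -0.1707, 0.1258]
orientation: [-2.023, 2.401, -0.007]
force: [6.8, -3.2, -3.9]
width: -0.0001
```

>>> send_rows:
  travel:
    - [-0.8, 0, 0]
    - [-1.6, 0, 0]
    - [-2.1, 0, 0]
  dr:
    - [0, 0, 0]
    - [0, 0, 0]
    - [0, 0, 0]

```text
clock: 10.22
tcp_pos: [0.5374, -0.1485, 0.1251]
orientation: [-2.026, 2.401, 0.0]
force: [0.4, 0.4, 0.5]
width: 0.0001
```

```bash
python3 loc.py;python3 pt2.py|head -1
```

```text
t 10.225 tcp [ 0.5374 -0.1485  0.1251] rel nut ex,ey,z mm [ 31.8  18.1 125.1] w 6.748927605273924e-05 F ex,ey,z [0.36 0.44 0.47]
tool x yaw -99.7 zaxis [-0.  0. -1.]
ref-now [-5, -3, -2, 1, 4, 5, 6, 5, 5, 5, 3, 1, 1, -1, -3, -2, 1, 2, 5, 3, 5, 7, 12, 19, 21, 9, 1, -2, 1, 12, 9, 8, 1, -4, -6, -6]
```

>>> send_rows:
  travel:
    - [0, -1, 0]
    - [1, -1, 0]
    - [4, -1, 0]
    - [4, -1, 0]
    - [4, 0, 0]
    - [4, 0, 0]
    - [3.1, 0, 0]
    - [2.1, 0, 0]
  dr:
    - [0, 0, 0]
    - [0, 0, 0]
    - [0, 0, 0]
    - [0, 0, 0]
    - [0, 0, 0]
    - [0, 0, 0]
    - [0, 0, 0]
    - [0, 0, 0]

```text
clock: 11.28
tcp_pos: [0.5363, -0.1708, 0.1258]
orientation: [-2.023, 2.401, -0.007]
force: [7.7, -4.3, -3.0]
width: -0.0002
```

>>> send_rows:
  travel:
    - [-0.8, 0, 0]
    - [-1.6, 0, 0]
    - [-2.1, 0, 0]
  dr:
    - [0, 0, 0]
    - [0, 0, 0]
    - [0, 0, 0]

```text
clock: 11.65
tcp_pos: [0.5374, -0.1485, 0.1251]
orientation: [-2.026, 2.401, 0.0]
force: [0.1, 0.3, -0.7]
width: -0.0001
```

```bash
python3 loc.py;python3 pt2.py|head -1
```

```text
t 11.65 tcp [ 0.5374 -0.1485  0.1251] rel nut ex,ey,z mm [ 31.8  18.1 125.1] w -9.97853556445029e-05 F ex,ey,z [ 0.08  0.34 -0.67]
tool x yaw -99.7 zaxis [-0.  0. -1.]
ref-now [-7, -3, -1, 2, 5, 7, 9, 9, 8, 9, 8, 5, 0, -2, -4, -1, 4, 6, 6, 2, 2, 2, 3, 2, 0, -5, -5, -7, -5, 15, 24, 20, 5, -6, -8, -8]
```

>>> send_rows:
  travel:
    - [0, -1, 0]
    - [1, -1, 0]
    - [4, -1, 0]
    - [4, -1, 0]
    - [4, 0, 0]
    - [4, 0, 0]
    - [3.1, 0, 0]
    - [2.1, 0, 0]
  dr:
    - [0, 0, 0]
    - [0, 0, 0]
    - [0, 0, 0]
    - [0, 0, 0]
    - [0, 0, 0]
    - [0, 0, 0]
    - [0, 0, 0]
    - [0, 0, 0]

```text
clock: 12.7
tcp_pos: [0.5363, -0.1708, 0.1258]
orientation: [-2.023, 2.401, -0.007]
force: [7.5, -2.5, -3.4]
width: 0.0002
```

>>> send_rows:
  travel:
    - [-0.8, 0, 0]
    - [-1.6, 0, 0]
    - [-2.1, 0, 0]
  dr:
    - [0, 0, 0]
    - [0, 0, 0]
    - [0, 0, 0]

```text
clock: 13.08
tcp_pos: [0.5374, -0.1485, 0.1251]
orientation: [-2.026, 2.401, 0.0]
force: [0.7, 0.4, 1.0]
width: -0.0003
```

```bash
python3 loc.py;python3 pt2.py|head -1
```

```text
t 13.075 tcp [ 0.5374 -0.1485  0.1251] rel nut ex,ey,z mm [ 31.8  18.1 125.1] w -0.0003312126428736617 F ex,ey,z [0.58 0.53 1.04]
tool x yaw -99.7 zaxis [-0.  0. -1.]
ref-now [10, 10, 5, 7, 7, 8, 10, 10, 9, 11, 8, 5, 7, 4, 2, 4, 7, 8, 6, 2, 2, 3, 5, 6, 5, 1, -3, -8, -5, 17, 19, 21, 10, -7, -5, 5]
```

>>> send_rows:
  travel:
    - [0, -1, 0]
    - [1, -1, 0]
    - [4, -1, 0]
    - [4, -1, 0]
    - [4, 0, 0]
    - [4, 0, 0]
    - [3.1, 0, 0]
    - [2.1, 0, 0]
  dr:
    - [0, 0, 0]
    - [0, 0, 0]
    - [0, 0, 0]
    - [0, 0, 0]
    - [0, 0, 0]
    - [0, 0, 0]
    - [0, 0, 0]
    - [0, 0, 0]

```text
clock: 14.12
tcp_pos: [0.5363, -0.1707, 0.1258]
orientation: [-2.023, 2.401, -0.007]
force: [8.5, -3.2, -3.9]
width: 0.0
```

>>> send_rows:
  travel:
    - [-0.8, 0, 0]
    - [-1.6, 0, 0]
    - [-2.1, 0, 0]
  dr:
    - [0, 0, 0]
    - [0, 0, 0]
    - [0, 0, 0]

```text
clock: 14.5
tcp_pos: [0.5374, -0.1485, 0.1251]
orientation: [-2.026, 2.401, 0.0]
force: [-0.8, 0.1, -0.0]
width: -0.0001
```

```bash
python3 loc.py;python3 pt2.py|head -1;python3 look.py side v7.png 310 173 20 14
```

```text
t 14.5 tcp [ 0.5374 -0.1485  0.1251] rel nut ex,ey,z mm [ 31.8  18.1 125.1] w -5.311021672091883e-05 F ex,ey,z [-0.81 -0.07 -0.01]
tool x yaw -99.7 zaxis [-0.  0. -1.]
ref-now [-4, -1, 1, 4, 8, 10, 13, 17, 25, 36, 36, 21, 12, 7, 4, 7, 9, 8, 7, 3, 4, 4, 5, 5, 3, -3, -6, -10, -6, 16, 21, 19, 6, -8, -8, -6]
```

View pics/v7.png

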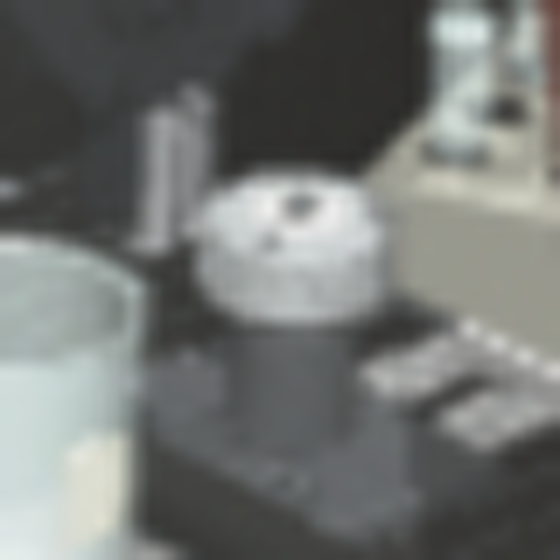

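The pointer is at crop (270,243), about 95°. That makes roughly 620° so far, and the visible rise of the nut agrees. One more stroke should bring it close to two turns.

>>> send_rows:
  travel:
    - [0, -1, 0]
    - [1, -1, 0]
    - [4, -1, 0]
    - [4, -1, 0]
    - [4, 0, 0]
    - [4, 0, 0]
    - [3.1, 0, 0]
    - [2.1, 0, 0]
  dr:
    - [0, 0, 0]
    - [0, 0, 0]
    - [0, 0, 0]
    - [0, 0, 0]
    - [0, 0, 0]
    - [0, 0, 0]
    - [0, 0, 0]
    - [0, 0, 0]

```text
clock: 15.6
tcp_pos: [0.5363, -0.1708, 0.1258]
orientation: [-2.023, 2.401, -0.007]
force: [8.3, -3.4, -4.0]
width: -0.0001
```

>>> send_rows:
  travel:
    - [-0.8, 0, 0]
    - [-1.6, 0, 0]
    - [-2.1, 0, 0]
    - [-2.1, -1.5, 0]
    - [-2.1, -1.5, 0]
  dr:
    - [0, 0, 0]
    - [0, 0, 0]
    - [0, 0, 0]
    - [0, 0, 0]
    - [0, 0, 0]

```text
clock: 16.23
tcp_pos: [0.5523, -0.1517, 0.1248]
orientation: [2.025, -2.402, -0.001]
force: [0.3, 0.5, 0.0]
width: -0.0002
```

```bash
python3 loc.py;sed -i 's/"side",N,.169/"side",N,.172/' pt2.py; python3 pt2.py; python3 look.py side v8.png 310 173 20 14
```

```text
t 16.225 tcp [ 0.5523 -0.1517  0.1248] rel nut ex,ey,z mm [ 47.   17.5 124.8] w -0.00016901791034771622 F ex,ey,z [0.2  0.55 0.03]
tool x yaw -99.72 zaxis [-0.  0. -1.]
ref-now [0, 0, 1, 2, 3, 3, 4, 3, 2, 2, -1, 0, 3, 2, 0, 1, 2, 8, 24, 38, 38, 31, 21, 20, 20, 15, 7, 2, 1, 1, -4, 3, 5, 5, 3, 2]
[[ 64  49  47  47  47  47  47  46  46  45  46  45  45  45  46  74 140 153
  121]
 [ 64  48  47  46  46  52  59  61  71  73  72  56  48  47  72 123 155 156
  125]
 [ 72  56  51  59  84 101 123 133 154 158 157 117  95  78 125 152 158 161
  179]
 [ 83  79  77 120 183 197 203 212 192 181 201 205 195 141 142 152 160 170
  183]
 [ 74  77 124 187 205 210 223 230 167 132 167 228 218 168 146 147 152 153
  154]
 [ 59  74 141 194 206 210 223 226 202 180 210 232 219 195 153 144 147 151
  150]
 [ 58  80 140 179 200 208 213 218 220 221 223 215 186 152 119 132 146 150
  151]
 [ 63  77 133 166 183 198 207 212 211 211 210 209 209 199 149 124 139 149
  151]
 [ 60  77 136 158 164 175 181 199 202 202 205 200 181 158 128 120 138 149
  151]
 [ 67  78 137 153 160 162 169 174 184 188 185 165 165 161 127 118 137 149
  150]
 [ 65  71 110 149 160 166 176 181 175 182 172 162 154 159 127 116 128 144
  149]
 [ 66  69  88 123 145 157 173 181 185 186 182 172 165 158 128  99  90 103
  127]
 [ 80  81  70  73  94 113 137 158 176 179 177 170 149 122  87  71  65  74
   86]]
```

View pics/v8.png

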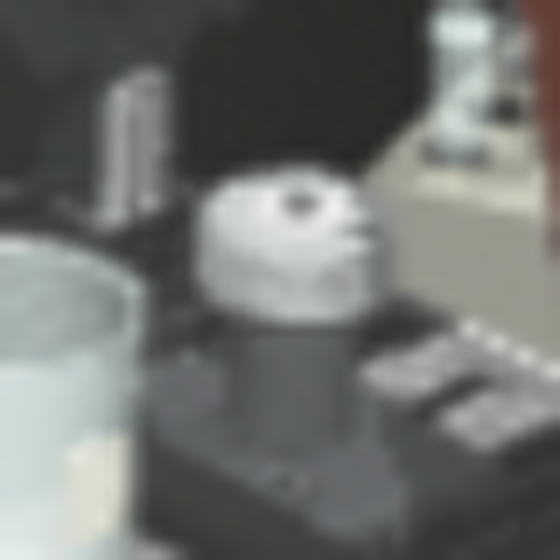

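The pointer is back at its starting angle of about 195°, so the nut has made two full turns, and the nut has risen about 4 mm. Before pushing the bar I check the true fingertip height from the depth image.

```bash
cat > tip.py <<'E'
from h import *
s=sense();t=s["tcp_pos"];p,d=read_camera("side");m=camera_model("side");v,u=np.mgrid[:384,:512]
q=np.stack([(u-m["cx"])/m["fx"]*d,-(v-m["cy"])/m["fy"]*d,-d],-1)@m["T"][:3,:3].T+m["T"][:3,3]
k=(d>0)&(np.hypot(q[...,0]-t[0],q[...,1]-t[1])<.022)&(q[...,2]>.125)
z=q[k][:,2];print("tcp",t.round(4),"lowest seen",np.sort(z)[:8].round(4),np.unique(v[k])[-4:])
E
python3 tip.py
```

```text
tcp [ 0.5513 -0.1517  0.1247] lowest seen [0.1597 0.1605 0.1605 0.1608 0.1635 0.1636 0.1656 0.1669] [166 167 168 169]
```

>>> send_rows:
  travel:
    - [0, 0, -3]
    - [0, 0, -7]
    - [-1, -1, -7]
    - [-5, -3, -7]
    - [-8.2, -3.8, -7]
    - [-8.2, -3.8, -7]
  dr:
    - [0, 0, 0]
    - [0, 0, 0]
    - [0, 0, 0]
    - [0, 0, 0]
    - [0, 0, 0]
    - [0, 0, 0]

```text
clock: 17.12
tcp_pos: [0.6034, -0.0755, 0.1938]
orientation: [2.027, -2.399, -0.002]
force: [-0.3, -0.3, -0.8]
width: 0.0003
```

```bash
python3 loc.py; python3 tip.py
```

```text
t 17.125 tcp [ 0.6034 -0.0755  0.1938] rel nut ex,ey,z mm [ 84.4 101.3 193.8] w 0.000344684283427023 F ex,ey,z [-0.24 -0.35 -0.76]
tool x yaw -99.6 zaxis [-0.002  0.001 -1.   ]
tcp [ 0.6034 -0.0755  0.1938] lowest seen [0.2295 0.2317 0.2321 0.2325 0.2327 0.2327 0.2346 0.235 ] [149 150 151 152]
```

>>> send_rows:
  travel:
    - [0, 0, 3]
    - [0, 0, 6]
    - [0, 0, 7.6]
    - [0, 0, 7.6]
  dr:
    - [0, 0, 0]
    - [0, 0, 0]
    - [0, 0, 0]
    - [0, 0, 0]

```text
clock: 17.68
tcp_pos: [0.6023, -0.0781, 0.1181]
orientation: [2.023, -2.402, -0.003]
force: [0.8, 0.6, 0.3]
width: -0.0001
```

>>> send_rows:
  travel:
    - [0, 0, 0.4]
    - [0, 0, 0.8]
    - [0, 0, 1.2]
    - [0, 0, 1.2]
  dr:
    - [0, 0, 0]
    - [0, 0, 0]
    - [0, 0, 0]
    - [0, 0, 0]

```text
clock: 18.18
tcp_pos: [0.6032, -0.0777, 0.1068]
orientation: [2.025, -2.402, -0.0]
force: [0.5, 1.0, -0.3]
width: 0.0
```

```bash
python3 loc.py; python3 tip.py
```

```text
t 18.175 tcp [ 0.6032 -0.0777  0.1068] rel nut ex,ey,z mm [ 84.6  99.1 106.8] w 1.5628507911561134e-05 F ex,ey,z [ 0.3   1.02 -0.3 ]
tool x yaw -99.75 zaxis [-0.  0. -1.]
tcp [ 0.6032 -0.0777  0.1068] lowest seen [0.1416 0.1436 0.1436 0.1443 0.1457 0.1464 0.1475 0.1479] [174 175 176 177]
```

>>> send_rows:
  travel:
    - [0, 0, 0.5]
    - [0, 0, 1]
    - [0, 0, 1.5]
    - [0, 0, 1.8]
    - [0, 0, 1.8]
  dr:
    - [0, 0, 0]
    - [0, 0, 0]
    - [0, 0, 0]
    - [0, 0, 0]
    - [0, 0, 0]

```text
clock: 18.85
tcp_pos: [0.6032, -0.0778, 0.0887]
orientation: [2.024, -2.402, -0.001]
force: [0.9, -0.3, -0.8]
width: -0.0001
```

```bash
python3 loc.py; python3 tip.py
```

```text
t 18.85 tcp [ 0.6032 -0.0778  0.0887] rel nut ex,ey,z mm [84.6 99.  88.7] w -7.006308253844466e-05 F ex,ey,z [ 0.92 -0.16 -0.77]
tool x yaw -99.76 zaxis [-0.  0. -1.]
tcp [ 0.6032 -0.0778  0.0887] lowest seen [0.1254 0.1268 0.1274 0.1279 0.1289 0.1293 0.1293 0.1307] [179 180 181 182]
```

>>> send_rows:
  travel:
    - [0.8, 0, 0]
    - [1.4, 0, 0]
    - [1.8, 0, 0]
    - [2.2, 0, 0]
    - [2.6, 0, 0]
    - [3, 0, 0]
  dr:
    - [0, 0, 0]
    - [0, 0, 0]
    - [0, 0, 0]
    - [0, 0, 0]
    - [0, 0, 0]
    - [0, 0, 0]

```text
clock: 19.65
tcp_pos: [0.5986, -0.1056, 0.0891]
orientation: [-2.024, 2.399, 0.003]
force: [2.7, 9.1, 1.2]
width: 0.0
```

```bash
python3 loc.py
```

```text
t 19.65 tcp [ 0.5986 -0.1056  0.0891] rel nut ex,ey,z mm [84.9 70.8 89.1] w 1.8372175357469125e-06 F ex,ey,z [1.1  9.42 1.19]
tool x yaw -99.68 zaxis [ 0.001  0.004 -1.   ]
```

>>> send_rows:
  travel:
    - [0.5, 0, 0]
    - [1, 0, 0]
    - [1.5, 0, 0]
    - [2, 0, 0]
    - [2.4, 0, 0]
    - [2.7, 0, 0]
  dr:
    - [0, 0, 0]
    - [0, 0, 0]
    - [0, 0, 0]
    - [0, 0, 0]
    - [0, 0, 0]
    - [0, 0, 0]

```text
clock: 20.4
tcp_pos: [0.594, -0.1323, 0.0891]
orientation: [-2.024, 2.399, 0.003]
force: [3.0, 9.0, 1.4]
width: 0.0002
```

```bash
python3 loc.py
```

```text
t 20.4 tcp [ 0.594  -0.1323  0.0891] rel nut ex,ey,z mm [84.8 43.8 89.1] w 0.00021020484920727223 F ex,ey,z [1.42 9.35 1.43]
tool x yaw -99.69 zaxis [ 0.001  0.004 -1.   ]
```

Still sliding at about 9 N, so not yet at the stop. I continue until the force rises.

>>> send_rows:
  travel:
    - [0.3, 0, 0]
    - [0.6, 0, 0]
    - [0.8, 0, 0]
    - [0.8, 0, 0]
  dr:
    - [0, 0, 0]
    - [0, 0, 0]
    - [0, 0, 0]
    - [0, 0, 0]

```text
clock: 20.9
tcp_pos: [0.5935, -0.1352, 0.0891]
orientation: [-2.023, 2.391, 0.011]
force: [6.4, 28.0, 3.7]
width: -0.0002
```

```bash
python3 loc.py
```

```text
t 20.9 tcp [ 0.5935 -0.1352  0.0891] rel nut ex,ey,z mm [84.8 40.8 89.1] w -0.00021082204626482153 F ex,ey,z [ 1.58 28.73  3.66]
tool x yaw -99.52 zaxis [ 0.003  0.012 -1.   ]
```

The force jumped to 28 N with almost no more travel, so the bar is at its end stop. I back off and rise clear.

>>> send_rows:
  travel:
    - [-1.5, 0, 0]
    - [-3, 0, 0]
    - [-3, 0, -3]
    - [-3, 0, -8]
    - [-3, 0, -14]
    - [-3, -2, -14]
    - [-3, -2, -14]
  dr:
    - [0, 0, 0]
    - [0, 0, 0]
    - [0, 0, 0]
    - [0, 0, 0]
    - [0, 0, 0]
    - [0, 0, 0]
    - [0, 0, 0]

```text
clock: 21.78
tcp_pos: [0.6179, -0.1158, 0.229]
orientation: [-2.024, 2.402, -0.002]
force: [-0.8, -0.6, -0.4]
width: -0.0
```

```bash
python3 loc.py; python3 - <<'E'
from h import *
p,_=read_camera("side");cv2.imwrite("pics/f.png",p)
a=cv2.imread("pics/side0.png");f=lambda x:cv2.resize(x[130:240,215:345],None,fx=4.5,fy=2.7*4.5/4.5,interpolation=cv2.INTER_CUBIC)
cv2.imwrite("pics/cmp.png",np.vstack([f(a),f(p)]))
for l in("beaker_center","flask_center","nut_right_top"):
    print(l,[(round(r["p"],2),r["extent"]) for r in silhouettes("side",l)[:3]])
E
```

```text
t 21.775 tcp [ 0.6179 -0.1158  0.229 ] rel nut ex,ey,z mm [105.6  64.  229. ] w -8.162311465353303e-06 F ex,ey,z [-0.68 -0.77 -0.41]
tool x yaw -99.76 zaxis [ 0.001 -0.001 -1.   ]
beaker_center [(0.73, [277.5, 168.9, 24.0, 34.9])]
flask_center [(0.82, [171.6, 235.2, 25.4, 41.4]), (0.77, [186.0, 180.7, 13.1, 38.7]), (0.69, [255.7, 168.9, 15.2, 37.3])]
nut_right_top [(0.64, [312.7, 163.3, 13.0, 11.0])]
```

View pics/cmp.png

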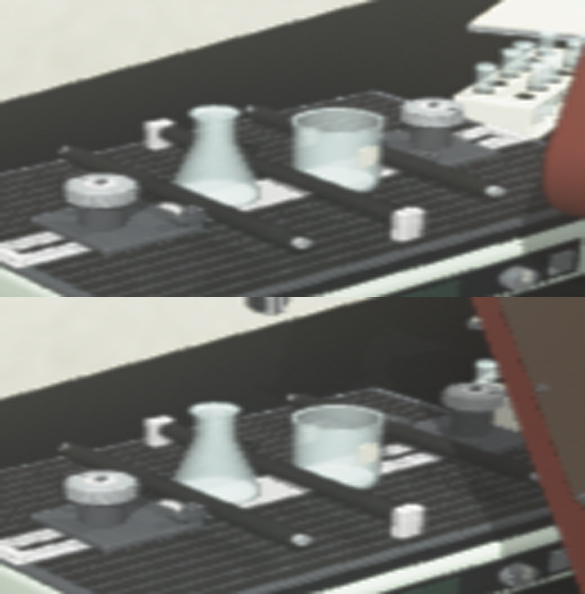

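```bash
python3 - <<'E'
from ptr import *
p=cv2.imread("pics/f.png");N=(.4962,-.2004)
print(proj("side",[*N,.172]),prof(p,"side",N,.172).tolist())
g=cv2.cvtColor(p,6);print(g[160:174,308:330])
E
```

```text
(np.float64(319.9739866340241), np.float64(164.39817997499586)) [145, 144, 145, 145, 144, 144, 144, 142, 142, 143, 144, 145, 145, 144, 144, 144, 145, 143, 138, 131, 125, 128, 136, 144, 150, 152, 154, 154, 144, 124, 117, 120, 132, 143, 147, 146]
[[ 46  47  47  46  46  45  45  45  45  45  44  48  87 168 195 175 154  95
   64  72  75  74]
 [ 47  47  46  47  46  46  46  51  54  63  66  73 124 189 209 179 138  95
   72  75  75  75]
 [ 46  47  47  47  46  46  57  88  99 129 137 136 137 148 157 163 171 173
  140  94  76  75]
 [ 47  46  47  45  46  52  91 130 138 146 156 130 100 109 156 152 150 151
  160 107  78  74]
 [ 46  46  46  45  47  67 117 140 145 157 167 130 100 114 163 158 143 140
  140 103  79  75]
 [ 47  47  46  46  51  83 117 139 143 146 153 161 162 163 160 137 114 120
  120 101  82  75]
 [ 47  47  46  46  51  80 111 129 134 139 143 147 147 146 145 141 138 137
  126 103  83  75]
 [ 52  46  46  46  53  89 107 111 114 120 129 136 135 134 134 135 129 123
  121 137  97  77]
 [ 77  55  48  45  51  82 105 109 110 112 116 119 121 120 120 119 117 114
  118 138  99  78]
 [ 79  78  64  53  51  72 101 108 110 112 113 117 118 115 118 116 113 111
  118 136 111  83]
 [ 69  71  74  76  63  59  86 103 108 112 113 117 118 117 114 113 111 116
  127 142 114  85]
 [ 65  60  62  70  74  68  64  73  95 108 113 115 116 116 111 109 111 130
  145 148 127  92]
 [ 67  64  57  64  63  69  73  67  73  77  82  85  90  91  90  84  97 140
  149 150 144  99]
 [ 79  68  56  57  57  59  66  65  64  68  71  71  71  72  71  72  93 141
  151 150 146 105]]
```

```bash
python3 -c "from plant import *; print(close_job())"
```

```text
the job is handed in; nothing more can be done
None
```

I loosened the nut on the beaker's bar (the right bar, on the shaker's -y side) by about two turns. I then pushed that bar back to its end stop and handed the job in at about 22 s of the 67 s allowed. The hand-in gives no verdict.

I rolled the nut in nine strokes on its rim with the closed fingertips, so nothing was pinched or lifted.

**Last checks:**
- **Nut:** the pointer is back near its starting angle, about 195–200°. The nut has risen about 4 mm, which fits two turns. After a few strokes the pointer was hard to read next to the hub, so the count leans on both signs together.
- **Bar:** it slid at about 9 N, then the force jumped to 28 N at the stop. With the nut's position shifted 40 mm back, the picture matches the starting pattern.
- **Glassware and left side:** the last picture shows the beaker and flask standing where they were, and the left bar and nut look unchanged. I did not check the dish, jar or rack again; nothing suggested contact with them.
- **Robot:** it ended clear of everything, with no contact force.

**Disagreement:** the fingertip as seen in the depth image sat about 33 mm higher than the reported tool height. I allowed for that using touch and depth, and I did not find the cause.

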